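# Wedge the taper plug into a stopcock

### The job

Take the larger of the two brass taper plugs out of its wooden block and set it into the tapered bore of the grey stopcock with its bar handle roughly in line with the pipe. Then turn it a quarter turn while pressing it steadily down (a firm hand, about 15 to 20 N, kept up to the end of the turn, never above 30 N) until the handle stands square across the pipe and the plug is wedged tight so that it holds by itself, and let go. Leave the other parts on the bench where they are.

Things in the scene. Friction and masses are not known exactly. Their poses are not given: they have to be found in the camera images.
- valve: grey cast stopcock body, bolted down: origin at the centre of the underside of its 100 mm square base plate on the bench; its x axis runs along the horizontal pipe (38 mm diameter, axis 40 mm up, 166 mm long over the two 64 mm steel end flanges), z up. The upright barrel in the middle, 70 mm in diameter, ends in a level face 75 mm above the bench, with the open tapered bore in it
- bore (a point): centre of the bore's mouth, in the level face, on the bore's vertical axis; x along the pipe, z up. The bore is a cone (10 degrees to the axis), 32 mm wide at the mouth, narrowing downwards, deeper than the plug's cone; the mating plug finds its centre in it
- plug: the larger of two loose brass taper plugs (about 0.25 kg), 82 mm tall: a cone 44 mm long, 20 mm wide at the foot, 35 mm at the top, a 17 mm round neck and a flat bar handle. Origin at the centre of its foot, x along the bar, z up. It starts upright in a loose pocket of a wooden block 70 mm square, 22 mm high (pocket floor 6 mm above the bench)
- plug_handle (a point): centre of the larger plug's bar handle, on its axis 70 mm above its foot: a bar 50 mm long (its x axis), 12 mm thick, 24 mm high, with 12 mm of open height between bar and cone. Set into the bore without force, the plug rests with this point 35 mm above the bore's mouth
- plug_taper (a point): point on the larger plug's axis at the top of its cone, 44 mm above its foot. How the taper acts: only pressed, it hardly goes in, friction holds it; pressed at 15 to 20 N while being turned (either way) it slides some 1 to 1.5 mm deeper, wedges, and stays so. Turned without press it works loose. It ends as tight as the press kept during the turn, which takes up to 0.5 N m
- cup_a: loose polished steel pump cup, 72 mm diameter, 75 mm high, standing; leave alone
- cup_b: another such steel pump cup; leave alone
- bearing: loose steel bearing ring lying flat, 62 mm diameter, 16 mm high; leave alone
- rotor: loose dark steel rotor standing on its shaft end, 56 mm diameter, 90 mm high; leave alone
- driver: loose screwdriver lying on the bench; leave alone
- flange: loose aluminium flange ring lying flat, 90 mm diameter, 10 mm high; leave alone
- spare: the smaller brass taper plug (handle 37 mm long, 67 mm tall in all), standing in a like block; it is for another cock, leave alone
Not all that is in view belongs to the job. What is shaped like the plug but orange or purple is not meant. What is shaped like the valve but purple is not meant.

How it is judged:
On the way:
1. the larger plug stands in the bore, its handle within 35 degrees of the pipe direction (horizontal distance between plug_handle and bore below 0.005 m and angle between plug_handle's own z axis and vertical below 0.08 rad and z of plug_handle in the frame of bore below 0.039 m and angle between the x axis of plug_handle and the x axis of valve, either way round below 0.61 rad), for 0.1 s.
At the end, for the whole second after the job is handed in: the larger plug is in the bore, within 5 mm of its axis, upright (4.6 degrees), handle point at most 36 mm above the mouth and square across the pipe (11 degrees), released, at rest and wedged: taper contact force above 65 N (what about 12 N kept up during the turn leaves) (horizontal distance between plug_handle and bore below 0.005 m and angle between plug_handle's own z axis and vertical below 0.08 rad and z of plug_handle in the frame of bore below 0.036 m and angle between the x axis of plug_handle and the y axis of valve, either way round below 0.2 rad and contact force between plug and valve above 65 N and linear speed of plug below 0.01 m/s and contact force between plug and the fingers below 0.2 N); the robot touches nothing.
It fails at once if the taper is overloaded: the summed contact force in it passes 190 N (a press of about 33 N while turning), which would crack the seat (contact force between plug and valve above 190 N).
It fails at once if another part is moved by more than 30 mm (distance of any of cup_a, cup_b, bearing, rotor, driver, flange, spare from where it was at the start of the episode above 0.03 m).
It also fails if it takes over 56 s, if anything falls off the work surface, if the arm or the gripper's body presses on something with over 40 N, if the wrist force passes 120 N, or if a joint passes its speed limit or range.

### The arm

A 6-joint arm with a two-finger parallel gripper is mounted at the origin on the work surface. World frame = base frame: x ahead of the robot, y to its left, z up, the work surface at z = 0. Lengths are in m, angles in rad, forces in N, time in s.
With the tool pointing down it reaches from about 0.375 to 0.9 m from the base axis. Payload 3.1 kg.
Tool frame: the origin (TCP) lies midway between the tips of the shut fingers; the grasp point (between the pads) lies 19 mm behind it; z points along the fingers, y is the direction in which the jaws open and shut (so a half turn about z gives the same grasp; the last joint's range is limited). The gripper opens to 85 mm and grips with 20 to 120 N. Pads are 22 mm wide; open, the fingers measure 114 mm over their backs; the gripper's body (76 mm by 85 mm) begins 54 mm behind the grasp point. The pads swing forward as they close: fully open they stand 13 mm farther back than shut.
Start: joints at [1.05, 0.527, 1.433, -0, 1.181, -0.178], TCP at [0.209, 0.589, 0.231] pointing down, gripper open.
Joint ranges: [-3.08, 3.08], [-0.75, 2.2], [0.22, 2.44], [-1.43, 4.57], [0, 2.65], [-2.85, 2.85]. Speed limits (rad/s): [2.79, 2.79, 3.14, 3.14, 3.14, 3.14].

### API

Orientations are given as a unit quaternion [x, y, z, w].
In Python, from station import manip gives the robot as it stands. The module is installed in compiled form; this text tells all that it offers.
- The arm moves only by the tool drive_tool, never from a script. Its argument "deltas" is one flat list of numbers, 4 for each row, row after row: the shift along the tool's x, y, z in cm, then the turn about the tool's z in degrees. A call has 1 to 12 rows; each row is the pose to reach, as a shift and turn from the pose measured when the call began, along the tool's axes at that moment; what a row does not reach only later rows make up. A row lasts 1/10 s, in which the tool goes at most 50 mm and 8.59 degrees, less where a joint would pass 70% of its speed; a pose out of reach is approached as far as the arm can. A call with a gripper value outside its range is refused whole. "hand" is the finger opening in cm, from 0 to 8.54, set as the call begins (left out, the last holds). The fingers move at their own pace and stop on an object; "squeeze" is the grip in N (left out, the last holds). Time passes only in rows, so rows that repeat a pose let the fingers close. It gives the time, the measured TCP pose, the force and the opening at its end, in the units of the state.
- manip.sense(): the state, without advancing time (a new reading comes with each control period).
- manip.snapshot(name): name is "scene" or "top" or "wrist"; returns a dict with "frame" (400x640x3 uint8, red, green, blue), "depth" (400x640 float32, m along the optical axis (not along the pixel's ray), 0 where there is no reading), "fx", "fy", "cx", "cy" (pixels), "k1" (the pictures are not rectified: a ray, as slopes to the right and down, at radius r is drawn at 1 + k1 r^2 times it, then the intrinsics apply), "R" (3x3) and "t" (3): a world point X has camera coordinates R X + t. Camera axes: x right, y down, z forward; pixel columns grow to the right and rows downward; lengths in m; the calibration is good to about 2 mm. A picture is of the moment at which its call begins.
- manip.sign_off(): hands the job in, once; it reports no verdict.
The state is a dict: "t": time; "q": joint angles; "qd": joint speeds; "tau": joint torques, N m; "tcp_pos": TCP position; "tool_rot": TCP orientation; "force": force on the tool from outside, world axes, zero at the start; "ft_torque": the same for the moment, N m; "finger_gap": opening from 0.0 (shut) to 1.0 (fully open).
Only numpy, scipy, OpenCV 4.12 (cv2) and the standard library are available. Lean on these libraries where they do the work, as an engineer would, in place of code of your own. Each camera call takes 0.05 s, during which the arm holds its last target.

## Working session

There is one attempt and no reset: what is moved stays moved. The work goes in short steps, Python scripts to look and compute and a tool call to move; the robot and the scene stay as the last step left them, time stands still between calls to the robot, and variables do not carry over. Pictures are saved under pics/ and viewed, and the job is handed in when it is done.

Besides the shell and the picture viewer there is one more tool, called as a command line: name --argument value ..., lists and objects as JSON in quotes. drive_tool: Moves the arm, as the interface text tells. Its arguments: {"type":"object","properties":{"deltas":{"type":"array"},"hand":{"type":"number"},"squeeze":{"type":"number"}},"required":["deltas"]}

```bash
mkdir -p pics; cat > h.py <<'E'
import numpy as np,cv2
from station import manip
def snap(n,f):
    s=manip.snapshot(n); np.savez('pics/'+f+'.npz',**s); cv2.imwrite('pics/'+f+'.png',s['frame'][:,:,::-1]); return s
def pts(s):
    h,w=s['depth'].shape
    u,v=np.meshgrid(np.arange(w),np.arange(h))
    K=np.array([[s['fx'],0,s['cx']],[0,s['fy'],s['cy']],[0,0,1]],float)
    p=cv2.undistortPoints(np.stack([u.ravel(),v.ravel()],1).astype(float)[:,None],K,np.array([float(s['k1']),0,0,0,0.]))[:,0]
    z=s['depth'].ravel()
    c=np.stack([p[:,0]*z,p[:,1]*z,z],1)
    X=(c-s['t'])@s['R']
    return X.reshape(h,w,3)
def rays(s,uv):
    K=np.array([[s['fx'],0,s['cx']],[0,s['fy'],s['cy']],[0,0,1]],float)
    p=cv2.undistortPoints(np.array(uv,float).reshape(-1,1,2),K,np.array([float(s['k1']),0,0,0,0.]))[:,0]
    d=np.c_[p,np.ones(len(p))]@s['R']; o=-s['R'].T@s['t']
    return o,d
def onz(s,uv,z):
    o,d=rays(s,uv); return o+d*((z-o[2])/d[:,2])[:,None]
E
python3 - <<'E'
from h import *
for n in('scene','top','wrist'):
    s=snap(n,n+'0'); print(n,s['t'],s['k1'],s['fx'],(-s['R'].T@s['t']).round(3))
print(manip.sense())
E
```

```text
scene [-0.35416253 -0.20683088  1.51759014] -0.11414198361882914 473.78546070121126 [ 1.205 -0.539  0.853]
top [-0.00658007  0.55502864  1.25015837] -0.09313691648085344 425.03197547946326 [ 0.386 -0.002  1.312]
wrist [-0.6246956  -0.03806323  0.37982469] -0.04882412553805818 276.2540385545339 [0.14  0.614 0.373]
{'t': 0.15, 'q': array([ 1.05048981e+00,  5.28256151e-01,  1.43358082e+00, -6.63802561e-06,
        1.18139841e+00, -1.78499738e-01]), 'qd': array([-0.00121208, -0.00294297, -0.00215258,  0.00033569, -0.00190351,
       -0.00037119]), 'tau': array([ 8.58049316e-04, -4.42746699e+01, -1.78277385e+01, -1.60363174e-04,
        5.60502885e-03,  1.26282099e-06]), 'tcp_pos': array([0.20919851, 0.58838394, 0.23056489]), 'tool_rot': array([ 1.70071346e-01,  9.85431409e-01, -7.72787249e-04, -2.78299860e-04]), 'force': array([ 0.04622765, -0.08099385, -1.17018254]), 'ft_torque': array([0.04788461, 0.00763059, 0.01773808]), 'finger_gap': 1.0028140180282188}
```

View pics/scene0.png

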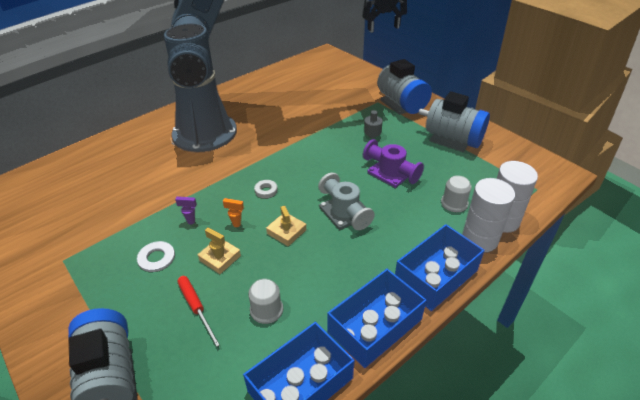

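View pics/top0.png

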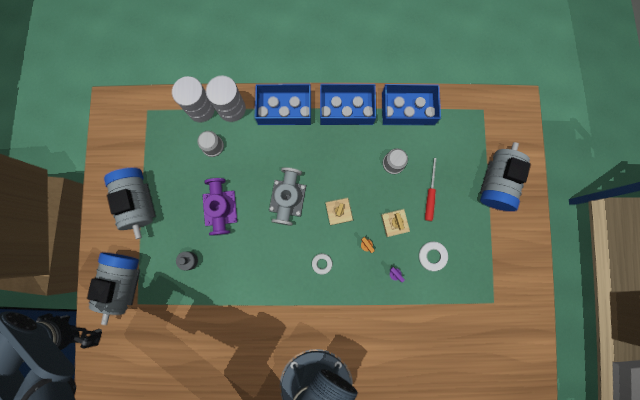

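In the scene view, the brass plugs in blocks are at (217,243) and (286,220), the orange decoy is at (234,212) and the purple one at (188,208). The grey valve is at (345,200) and the purple valve at (393,162). In the top view the brass plugs are at (396,222) and (341,210), and the grey valve is at (288,195). Next I measure both brass plugs and check them in close crops.

```bash
cat > m.py <<'E'
from h import *
s=dict(np.load('pics/top0.npz')); X=pts(s)
im=s['frame']; 
for nm,(u,v) in {'A':(396,222),'B':(341,210)}.items():
    sl=np.s_[v-22:v+22,u-22:u+22]
    P=X[sl].reshape(-1,3); C=im[sl].reshape(-1,3)
    hz=P[:,2]; print(nm,'maxz',np.sort(hz)[-5:].round(4))
    m=(hz>hz.max()-0.012)
    Q=P[m]; c=Q[:,:2].mean(0); w,V=np.linalg.eigh(np.cov(Q[:,:2].T))
    r=cv2.minAreaRect((Q[:,:2]*1000).astype(np.float32)); print(m.sum(),c.round(4),'dir',np.degrees(np.arctan2(V[1,1],V[0,1])).round(1),r)
    b=(hz>0.015)&(hz<0.028); r=cv2.minAreaRect((P[b][:,:2]*1000).astype(np.float32)); print(' block',r)
u,v=288,195
P=X[v-35:v+35,u-25:u+25].reshape(-1,3)
m=(abs(P[:,2]-.075)<.004); Q=P[m]; print('barrel',m.sum(),Q.mean(0),cv2.minEnclosingCircle((Q[:,:2]*1000).astype(np.float32)), np.median(Q[:,2]))
m=(P[:,2]>.03); r=cv2.minAreaRect((P[m][:,:2]*1000).astype(np.float32)); print('pipe',r)
a=cv2.resize(im[170:250,310:430],None,fx=6.6,fy=6.6,interpolation=cv2.INTER_CUBIC)
cv2.imwrite('pics/crop1.png',a[:,:,::-1][:590])
s2=dict(np.load('pics/scene0.npz')); 
cv2.imwrite('pics/crop2.png',cv2.resize(s2['frame'][170:280,170:390],None,fx=3.6,fy=3.6,interpolation=cv2.INTER_CUBIC)[:,:,::-1])
E
python3 m.py
```

```text
A maxz [0.092  0.0922 1.3123 1.3123 1.3123]
3 [ 0.3858 -0.0023] dir 90.0 ((385.789306640625, -2.345892906188965), (0.0, 0.0), 0.0)
 block ((487.39923095703125, -246.27374267578125), (70.2755126953125, 71.83141326904297), 12.879327774047852)
B maxz [1.3123 1.3123 1.3123 1.3123 1.3123]
6 [ 0.3858 -0.0023] dir 90.0 ((385.789306640625, -2.345892906188965), (0.0, 0.0), 0.0)
 block ((523.8077392578125, -72.07642364501953), (70.461669921875, 70.17353057861328), 11.681291580200195)
barrel 323 [0.56627103 0.08673813 0.07452259] ((566.1629028320312, 87.25668334960938), 81.63047790527344) 0.07447732877229522
pipe ((514.5615234375, 77.58782196044922), (281.13568115234375, 113.35529327392578), 9.869890213012695)
```

```bash
python3 - <<'E'
from h import *
s=dict(np.load('pics/scene0.npz')); X=pts(s)
for nm,(u,v) in {'A':(217,240),'B':(286,218)}.items():
    P=X[v-25:v+25,u-25:u+25].reshape(-1,3); hz=P[:,2]; print(nm,np.sort(hz)[-5:].round(4))
    Q=P[hz>hz.max()-.008]; print(len(Q),Q.mean(0),cv2.minAreaRect((Q[:,:2]*1000).astype(np.float32)))
E
```

```text
A [0.8528 0.8528 0.8528 0.8528 0.8528]
10 [ 1.20545901 -0.53931319  0.85281874] ((1205.458984375, -539.3131713867188), (0.0, 0.0), 0.0)
B [0.8528 0.8528 0.8528 0.8528 0.8528]
10 [ 1.20545901 -0.53931319  0.85281874] ((1205.458984375, -539.3131713867188), (0.0, 0.0), 0.0)
```

```bash
cat > m.py <<'E'
from h import *
R=lambda Q:cv2.minAreaRect((Q[:,:2]*1000).astype(np.float32))
for cam,L,vv in (('top',{'A':(396,222),'B':(341,210)},(288,195)),('scene',{'A':(217,242),'B':(286,220)},(345,200))):
    s=dict(np.load('pics/%s0.npz'%cam)); X=pts(s); X[s['depth']==0]=np.nan
    for nm,(u,v) in L.items():
        P=X[v-25:v+25,u-25:u+25].reshape(-1,3); P=P[~np.isnan(P[:,0])&(P[:,2]<.12)]
        hz=P[:,2]; Q=P[hz>.055]; 
        print(cam,nm,'maxz',np.sort(hz)[-4:].round(4),len(Q)); t=Q[Q[:,2]>(.078 if nm=='A' else .063)]
        if len(t): print('  bar top',len(t),t.mean(0).round(4),R(t))
        print('  bar',Q.mean(0).round(4),R(Q)); b=(hz>.018)&(hz<.026); print('  block',R(P[b]))
    u,v=vv
    P=X[v-38:v+38,u-30:u+30].reshape(-1,3);P=P[~np.isnan(P[:,0])&(P[:,2]<.12)]
    Q=P[abs(P[:,2]-.075)<.003];print('  barrel',len(Q),Q.mean(0).round(4),R(Q),cv2.minEnclosingCircle((Q[:,:2]*1000).astype(np.float32)))
    print('  pipe',R(P[P[:,2]>.03]))
    Q=P[(P[:,2]>.05)&(P[:,2]<.066)];print('  flanges',R(Q))
s=dict(np.load('pics/top0.npz'));im=s['frame']
cv2.imwrite('pics/crop1.png',cv2.resize(im[165:245,260:420],None,fx=5,fy=5,interpolation=cv2.INTER_CUBIC)[:,:,::-1])
E
python3 m.py
```

```text
top A maxz [0.0911 0.0912 0.092  0.0922] 110
  bar top 83 [ 0.4862 -0.2442  0.087 ] ((451.0980529785156, -217.73117065429688), (44.56349563598633, 124.68671417236328), 52.17869567871094)
  bar [ 0.4859 -0.2436  0.0816] ((451.0980529785156, -217.73117065429688), (44.56349563598633, 124.68671417236328), 52.17869567871094)
  block ((487.3188171386719, -246.04920959472656), (70.2011947631836, 71.64807891845703), 13.396641731262207)
top B maxz [0.0757 0.0764 0.0766 0.078 ] 57
  bar top 52 [ 0.5237 -0.072   0.0723] ((523.4813232421875, -71.85592651367188), (11.502241134643555, 36.562957763671875), 67.7365493774414)
  bar [ 0.5229 -0.0718  0.071 ] ((523.2464599609375, -72.0435562133789), (12.392533302307129, 37.16813278198242), 70.00318145751953)
  block ((523.8077392578125, -72.07642364501953), (70.461669921875, 70.17353057861328), 11.681291580200195)
  barrel 263 [0.5662 0.086  0.0748] ((564.4392700195312, 86.37310791015625), (150.80117797851562, 68.18450927734375), 7.749590873718262) ((563.8621215820312, 89.37953186035156), 78.93827056884766)
  pipe ((566.3291015625, 86.55995178222656), 
[... 728 characters left out ...]
753914833068848, 39.902645111083984), 71.12665557861328)
  bar [ 0.5286 -0.0752  0.0694] ((525.6572265625, -72.97486877441406), (12.753352165222168, 40.73321533203125), 68.6042709350586)
  block ((524.80419921875, -72.48936462402344), (74.87296295166016, 75.77449798583984), 12.26408576965332)
  barrel 345 [0.5698 0.0839 0.0754] ((568.7345581054688, 84.43997192382812), (161.07330322265625, 70.15106201171875), 9.122946739196777) ((567.0859375, 80.81549835205078), 84.52720642089844)
  pipe ((567.5631713867188, 85.32774353027344), (70.45015716552734, 171.62393188476562), 82.28024291992188)
  flanges ((567.87353515625, 81.91947937011719), (63.07016372680664, 168.4313507080078), 79.91764068603516)
```

View pics/crop2.png

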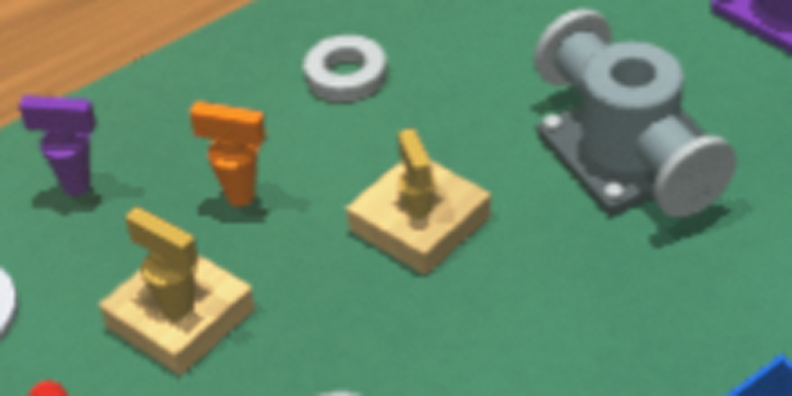

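View pics/crop1.png

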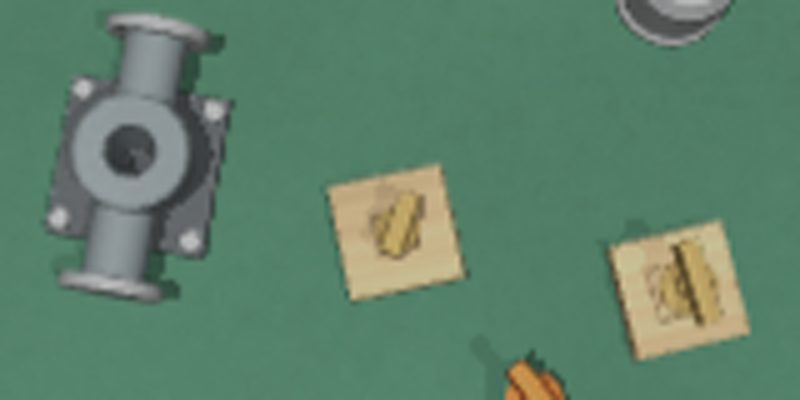

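```bash
cat > go.py <<'E'
from h import *
from scipy.spatial.transform import Rotation as Ro
import sys
def state():
    st=manip.sense(); Rm=Ro.from_quat(st['tool_rot']).as_matrix()
    return st,Rm
if __name__=='__main__':
    st,Rm=state()
    x,y,z,a=map(float,sys.argv[1:5]) # target, tool y angle deg world
    d=Rm.T@(np.array([x,y,z])-st['tcp_pos'])*100
    ang=np.degrees(np.arctan2(Rm[1,1],Rm[0,1]))
    print('tcp',st['tcp_pos'].round(4),'yang',ang.round(2),'F',st['force'].round(2),'gap',st['finger_gap'],'q6',st['q'][5].round(3),'zax',Rm[:,2].round(4))
    print('delta cm',d.round(2),'turn',round(-(a-ang),1))
E
python3 go.py 0.42 0.15 0.23 90; python3 go.py 0.487 -0.245 0.21 105
python3 - <<'E'
from h import *
from scipy.spatial import cKDTree
for cam,(u,v) in (('top',(400,220)),('scene',(217,242))):
    s=dict(np.load('pics/%s0.npz'%cam)); X=pts(s); X[s['depth']==0]=np.nan
    P=X[v-25:v+25,u-25:u+25].reshape(-1,3); P=P[~np.isnan(P[:,0])&(P[:,2]<.12)&(P[:,2]>.08)]
    P=P[np.linalg.norm(P[:,:2]-[.487,-.245],axis=1)<.04]
    w,V=np.linalg.eigh(np.cov(P[:,:2].T)); print(cam,len(P),P.mean(0),np.degrees(np.arctan2(V[1,1],V[0,1])),cv2.minAreaRect((P[:,:2]*1000).astype(np.float32)))
E
```

```text
tcp [0.2092 0.5884 0.2306] yang 70.42 F [ 0.05 -0.08 -1.17] gap 1.0028140180282188 q6 -0.178 zax [-8.0e-04 -1.4e-03 -1.0e+00]
delta cm [-34.55 -34.24   0.1 ] turn -19.6
tcp [0.2092 0.5884 0.2306] yang 70.42 F [ 0.05 -0.08 -1.17] gap 1.0028140180282188 q6 -0.178 zax [-8.0e-04 -1.4e-03 -1.0e+00]
delta cm [-54.11 -69.2    2.15] turn -34.6
top 81 [ 0.48695309 -0.24532464  0.08715267] -163.5667080274748 ((487.28857421875, -245.9493408203125), (50.04945373535156, 12.569897651672363), 15.30937385559082)
scene 123 [ 0.49292616 -0.24600811  0.0868379 ] -163.27957806542818 ((491.06298828125, -244.7672882080078), (51.06694412231445, 13.83577823638916), 15.058835983276367)
```

The plug at top (396,222) measures 50 × 12.6 mm at the bar with its top at about 0.088 m. That makes it the larger one; the other bar is 37 mm. I move over it now.

drive_tool --deltas '[-3.5,-3.4,0,-2,-7,-6.8,0,-4,-10.5,-10.2,0,-6,-14,-13.7,0,-8,-17.5,-17.1,0,-10,-21,-20.5,0,-12,-24.5,-24,0,-14,-28,-27.4,0,-16,-31.5,-30.8,0,-18,-34.5,-34.2,0,-20,-34.5,-34.2,0,-20]' --hand 4 --squeeze 60

```text
t: 1.25
tcp_pos: [0.4225, 0.1461, 0.2312]
tool_rot: [-0.0, 1.0, -0.001, 0.001]
force: [0.4, 0.7, 0.2]
finger_gap: 0.468
```

```bash
python3 go.py 0.487 -0.245 0.18 105.5
```

```text
tcp [0.4225 0.1461 0.2312] yang 90.01 F [0.36 0.66 0.18] gap 0.46774590050362375 q6 -1.485 zax [ 0.0014 -0.0029 -1.    ]
delta cm [ -6.43 -39.1    5.24] turn -15.5
```

drive_tool --deltas '[-0.7,-4,0.5,-2,-1.3,-8,1,-4,-2,-12,1.5,-6,-2.6,-16,2,-8,-3.3,-20,2.5,-10,-4,-24,3,-12,-4.6,-28,3.5,-14,-5.3,-32,4,-15.5,-6,-36,4.6,-15.5,-6.4,-39.1,5.2,-15.5,-6.4,-39.1,5.2,-15.5,-6.4,-39.1,5.2,-15.5]'

```text
t: 2.45
tcp_pos: [0.4864, -0.2445, 0.1798]
tool_rot: [-0.134, 0.991, -0.001, -0.0]
force: [-0.5, -0.1, -0.0]
finger_gap: 0.468
```

```bash
python3 - <<'E'
from h import *
s=snap('wrist','wrist1'); X=pts(s); X[s['depth']==0]=np.nan
P=X.reshape(-1,3); P=P[~np.isnan(P[:,0])]
P=P[(np.linalg.norm(P[:,:2]-[.487,-.245],axis=1)<.04)&(P[:,2]<.1)&(P[:,2]>.08)]
print(len(P),P.mean(0),cv2.minAreaRect((P[:,:2]*1000).astype(np.float32)))
E
python3 go.py 0.487 -0.246 0.057 105.5
```

```text
726 [ 0.48715016 -0.24429975  0.0877723 ] ((488.5953674316406, -244.08236694335938), (48.75509262084961, 11.768327713012695), 15.758001327514648)
tcp [ 0.4862 -0.2437  0.18  ] yang 105.52 F [-0.57 -0.18  0.77] gap 0.46725766581639405 q6 -2.511 zax [-1.0e-04 -1.2e-03 -1.0e+00]
delta cm [-0.02 -0.23 12.3 ] turn 0.0
```

View pics/wrist1.png

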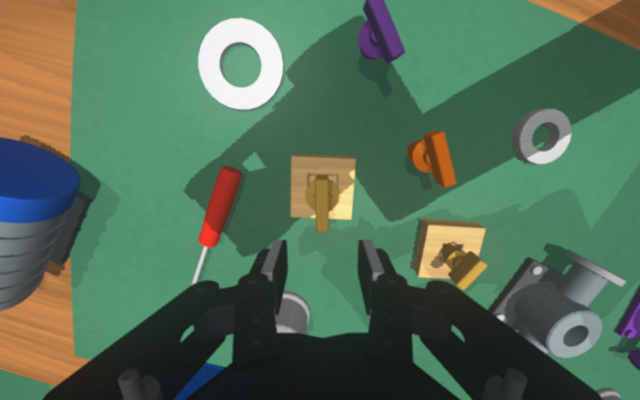

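The wrist view shows the plug's bar at (321,205). It lies along the finger gap direction, centred between the pads at (270,270) and (370,270). I descend and grip.

drive_tool --deltas '[-0.1,-0.1,3,0,-0.1,-0.1,6,0,-0.1,-0.1,9,0,-0.1,-0.1,11,0,-0.1,-0.1,12.2,0,-0.1,-0.1,12.2,0,-0.1,-0.1,12.2,0,-0.1,-0.1,12.2,0]'

```text
t: 3.3
tcp_pos: [0.4882, -0.2447, 0.0592]
tool_rot: [-0.135, 0.991, -0.001, 0.001]
force: [0.4, 0.2, 0.1]
finger_gap: 0.469
```

```bash
python3 go.py 0.4875 -0.2447 0.057 105.5; python3 -c "
from h import *
print(manip.sense()['q'].round(3)); snap('wrist','wrist2')"
```

```text
tcp [ 0.4882 -0.2447  0.0592] yang 105.55 F [0.39 0.18 0.15] gap 0.4687749054818615 q6 -2.51 zax [ 0.0019 -0.0026 -1.    ]
delta cm [0.07 0.02 0.22] turn 0.0
[-6.690e-01  6.840e-01  1.765e+00 -1.000e-03  6.900e-01 -2.510e+00]
```

View pics/wrist2.png

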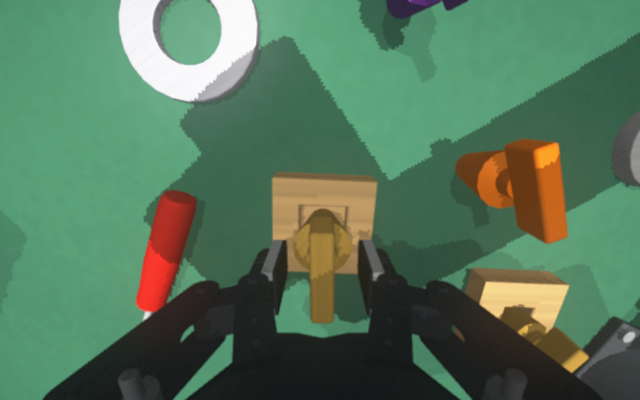

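The bar at (321,265) sits between the pads. I go 2 mm lower and close.

drive_tool --deltas '[0,0,0.2,0,0,0,0.2,0,0,0,0.2,0,0,0,0.2,0,0,0,0.2,0,0,0,0.2,0,0,0,0.2,0,0,0,0.2,0]' --hand 0 --squeeze 100

```text
t: 4.15
tcp_pos: [0.4888, -0.2453, 0.0583]
tool_rot: [-0.135, 0.991, -0.002, 0.002]
force: [-1.0, 0.6, 4.7]
finger_gap: 0.135
```

```bash
python3 go.py 0.4875 -0.2447 0.18 105.5
```

```text
tcp [ 0.4888 -0.2453  0.0583] yang 105.52 F [-0.98  0.59  4.7 ] gap 0.13516404355915795 q6 -2.51 zax [ 0.0036 -0.0038 -1.    ]
delta cm [  0.08   0.03 -12.17] turn 0.0
```

Gap is about 11.5 mm, which means the bar is held. I lift.

drive_tool --deltas '[0,0,-1,0,0,0,-3,0,0,0,-5,0,0,0,-8,0,0,0,-11,0,0,0,-13,0,0,0,-13,0,0,0,-13,0]'

```text
t: 4.95
tcp_pos: [0.4878, -0.2445, 0.1883]
tool_rot: [-0.135, 0.991, -0.002, 0.001]
force: [-0.8, 1.0, -2.3]
finger_gap: 0.132
```

```bash
python3 go.py 0.5667 0.086 0.19 80; python3 -c "
from h import *
snap('wrist','wrist3');snap('scene','scene3')"
```

```text
tcp [ 0.4878 -0.2445  0.1883] yang 105.52 F [-0.82  0.98 -2.34] gap 0.13186302853112708 q6 -2.51 zax [ 0.0034 -0.0036 -1.    ]
delta cm [-16.44  29.73  -0.26] turn 25.5
```

View pics/wrist3.png

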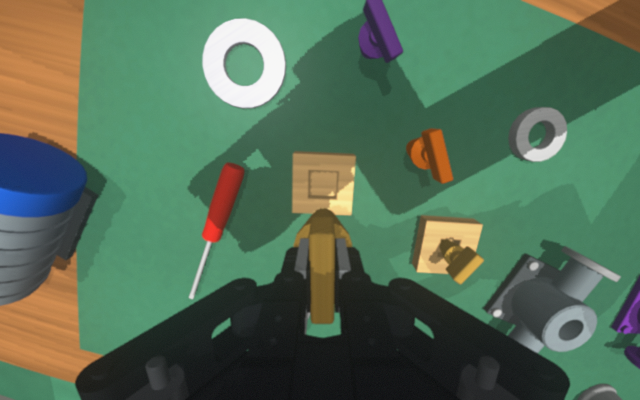

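View pics/scene3.png

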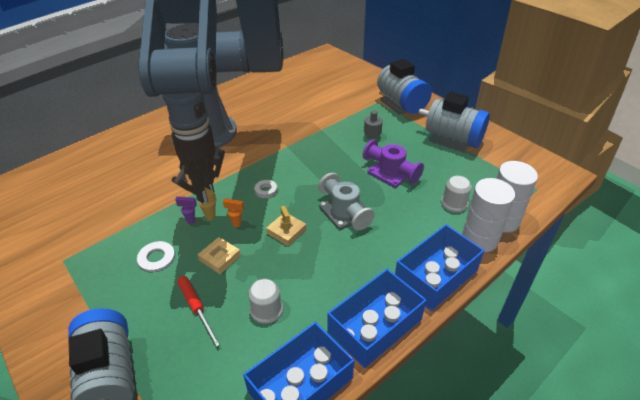

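The plug hangs upright in the grip and the pocket at (324,184) in the wrist view is empty. I refine the bore centre from the barrel face before moving there.

```bash
python3 - <<'E'
from h import *
for cam in('top0','scene0','scene3'):
    s=dict(np.load('pics/%s.npz'%cam)); X=pts(s)
    m=(s['depth']>0)&(abs(X[...,2]-.075)<.006)&(np.linalg.norm(X[...,:2]-[.5667,.086],axis=2)<.042)
    m=m.astype(np.uint8)
    cs,h=cv2.findContours(m,cv2.RETR_CCOMP,cv2.CHAIN_APPROX_NONE)
    for c,hh in zip(cs,h[0]):
        if len(c)<15: continue
        p=onz(s,c[:,0],.075)[:,:2]
        A=np.c_[2*p,np.ones(len(p))]; k=np.linalg.lstsq(A,(p**2).sum(1),rcond=None)[0]
        print(cam,'hole' if hh[3]>=0 else 'outer',len(c),k[:2].round(4),'r',np.sqrt(k[2]+k[0]**2+k[1]**2).round(4))
# pipe direction from flange pts
    m=(s['depth']>0)&(X[...,2]>.025)&(np.linalg.norm(X[...,:2]-[.5667,.086],axis=2)<.1)
    P=X[m][:,:2]; print(' rect',cv2.minAreaRect((P*1000).astype(np.float32)))
E
```

```text
top0 outer 66 [0.5663 0.0864] r 0.0335
top0 hole 31 [0.5663 0.0864] r 0.0167
 rect ((566.3291015625, 86.55995178222656), (69.53118133544922, 166.06407165527344), 80.45938110351562)
scene0 outer 69 [0.5701 0.0838] r 0.0351
scene0 hole 28 [0.5694 0.085 ] r 0.0142
 rect ((567.5631713867188, 85.32774353027344), (70.45015716552734, 171.62393188476562), 82.28024291992188)
scene3 outer 69 [0.5699 0.0839] r 0.0348
scene3 hole 31 [0.5688 0.0851] r 0.0147
 rect ((568.8544921875, 85.87422180175781), (71.00485229492188, 170.2046661376953), 78.1919174194336)
```

```bash
python3 go.py 0.63 0.076 0.21 80
```

```text
tcp [ 0.4872 -0.244   0.187 ] yang 105.52 F [ 0.07  0.42 -2.62] gap 0.13240432599419308 q6 -2.51 zax [ 9.0e-04 -1.7e-03 -1.0e+00]
delta cm [-22.32  27.    -2.35] turn 25.5
```

drive_tool --deltas '[-2,2.5,-2,2,-4.5,5.5,-2.4,5,-7,8.5,-2.4,8,-9.5,11.5,-2.4,11,-12,14.5,-2.4,14,-14.5,17.5,-2.4,17,-17,20.5,-2.4,20,-19.5,23.6,-2.4,23,-21.5,26,-2.4,25.5,-22.3,27,-2.4,25.5,-22.3,27,-2.4,25.5,-22.3,27,-2.4,25.5]'

```text
t: 6.25
tcp_pos: [0.6288, 0.0751, 0.2092]
tool_rot: [0.087, 0.996, -0.001, -0.001]
force: [-0.4, 0.1, -2.6]
finger_gap: 0.13
```

```bash
python3 - <<'E'
from h import *
s=snap('wrist','wrist4'); X=pts(s)
print(manip.sense()['tcp_pos'],manip.sense()['q'].round(2))
m=(s['depth']>0)&(abs(X[...,2]-.075)<.006)&(np.linalg.norm(X[...,:2]-[.5667,.086],axis=2)<.042)
cs,h=cv2.findContours(m.astype(np.uint8),cv2.RETR_CCOMP,cv2.CHAIN_APPROX_NONE)
for c,hh in zip(cs,h[0]):
    if len(c)<15: continue
    p=onz(s,c[:,0],.075)[:,:2]
    A=np.c_[2*p,np.ones(len(p))]; k=np.linalg.lstsq(A,(p**2).sum(1),rcond=None)[0]
    print('hole' if hh[3]>=0 else 'outer',len(c),k[:2].round(4),'r',np.sqrt(k[2]+k[0]**2+k[1]**2).round(4))
print(np.median(X[m][:,2]))
m=(s['depth']>0)&(X[...,2]>.025)&(X[...,2]<.09)&(np.linalg.norm(X[...,:2]-[.5667,.086],axis=2)<.1)
P=X[m][:,:2]; print(' rect',cv2.minAreaRect((P*1000).astype(np.float32)))
E
```

```text
[0.62885182 0.07457816 0.2096108 ] [-0.06  0.56  1.43 -0.    1.15 -1.45]
outer 202 [0.5683 0.088 ] r 0.034
hole 90 [0.568  0.0883] r 0.0154
0.07499275851008788
 rect ((568.4793701171875, 87.94598388671875), (68.960693359375, 166.12063598632812), 80.31800079345703)
```

View pics/wrist4.png

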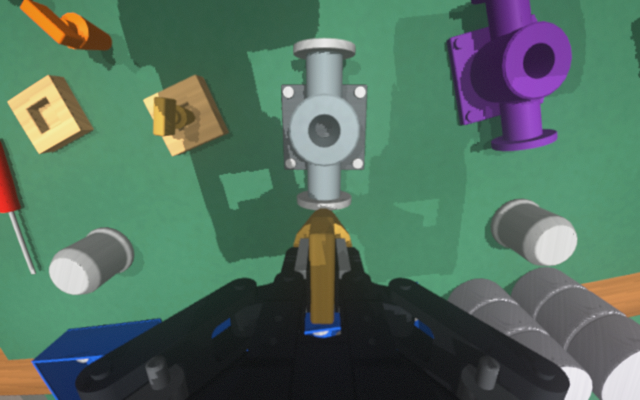

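The wrist view shows the bore at (325,127) and the held bar at (322,270). I measure where the plug sits in the hand with the same camera, so calibration errors cancel.

```bash
python3 - <<'E'
from h import *
from scipy.spatial.transform import Rotation as Ro
st=manip.sense(); Rm=Ro.from_quat(st['tool_rot']).as_matrix()
s=dict(np.load('pics/wrist4.npz')); X=pts(s)
T=(X-st['tcp_pos'])@Rm
f=s['frame'].astype(int)
br=(f[...,0]>f[...,2]*1.5)&(f[...,0]>60)&(s['depth']>0)
m=br&(np.abs(T[...,0])<.06)&(abs(T[...,1])<.03)&(T[...,2]>-.06)&(T[...,2]<.06)
Q=T[m]; print(len(Q),Q.min(0),Q.max(0))
for a in np.arange(-.045,.05,.005):
    k=(Q[:,2]>=a)&(Q[:,2]<a+.005)
    if k.sum()>3: print(round(a,3),k.sum(),Q[k].min(0).round(4)[:2],Q[k].max(0).round(4)[:2],Q[k].mean(0).round(4)[:2])
E
```

```text
3197 [-0.02471949 -0.01556539 -0.03722898] [0.02518935 0.01843672 0.04842985]
-0.04 9 [-0.011  -0.0043] [-0.0007 -0.0043] [-0.008  -0.0043]
-0.035 240 [-0.0221 -0.0043] [0.0243 0.0061] [0.0065 0.0006]
-0.03 2023 [-0.0247 -0.0049] [0.0251 0.0071] [0.0024 0.0012]
-0.025 100 [ 0.0105 -0.0056] [0.025  0.0069] [0.0241 0.0011]
-0.02 97 [ 0.0227 -0.0047] [0.0252 0.0071] [0.0243 0.0013]
-0.015 86 [ 0.0107 -0.0048] [0.0249 0.0136] [0.0241 0.0015]
-0.01 45 [ 0.0064 -0.0135] [0.0249 0.0163] [0.0217 0.0017]
-0.0 55 [ 0.0018 -0.0129] [0.0144 0.0176] [0.009  0.0063]
0.005 346 [ 0.0005 -0.0156] [0.0157 0.0184] [0.009  0.0014]
0.01 17 [ 0.0107 -0.0104] [0.0148 0.0143] [0.0132 0.0008]
0.015 16 [ 0.0088 -0.0118] [0.0141 0.0116] [0.0128 0.002 ]
0.02 41 [ 0.0092 -0.0092] [0.015  0.0108] [0.0135 0.0016]
0.025 33 [ 0.007  -0.0107] [0.0139 0.0102] [0.0126 0.0009]
0.03 27 [ 0.01   -0.0063] [0.0133 0.0091] [0.0122 0.0022]
0.035 25 [ 0.0073 -0.0079] [0.0124 0.0093] [0.011  0.0008]
0.04 25 [ 0.0091 -0.0045] [0.0114 0.0081] [0.0105 0.0019]
0.045 11 [ 0.0079 -0.0047] [0.0106 0.0054] [0.0098 0.0008]
```

In the tool frame the bar centre is at x ≈ 0.0 and y ≈ +1.2 mm. The grip centres the bar in y, so I take the 1.2 mm as camera bias. Corrected for that, the bore is at (0.5678, 0.087). The mean of the three cameras is (0.5678, 0.0866), so they agree.

```bash
python3 go.py 0.5678 0.0869 0.135 80.3
```

```text
tcp [0.6289 0.0746 0.2096] yang 79.98 F [-0.22 -0.82 -2.26] gap 0.1309243220643426 q6 -1.452 zax [-0.0016 -0.0024 -1.    ]
delta cm [6.22 0.17 7.47] turn -0.3
```

drive_tool --deltas '[1.5,0,1,0,3,0.1,2,0,4.5,0.2,2.5,0,6,0.2,3.5,0,6.2,0.2,5,-0.3,6.2,0.2,6.5,-0.3,6.2,0.2,7.2,-0.3,6.2,0.2,7.2,-0.3,6.2,0.2,7.2,-0.3]'

```text
t: 7.2
tcp_pos: [0.5684, 0.0864, 0.1381]
tool_rot: [0.085, 0.996, -0.001, -0.0]
force: [-0.5, 0.7, -2.1]
finger_gap: 0.131
```

```bash
python3 go.py 0.5678 0.0869 0.1 80.3; python3 -c "
from h import *
snap('wrist','wrist5');snap('scene','scene5')"
```

```text
tcp [0.5684 0.0864 0.1381] yang 80.22 F [-0.48  0.69 -2.1 ] gap 0.13079638437004223 q6 -1.44 zax [-9.0e-04 -2.5e-03 -1.0e+00]
delta cm [0.07 0.05 3.81] turn -0.1
```

View pics/wrist5.png

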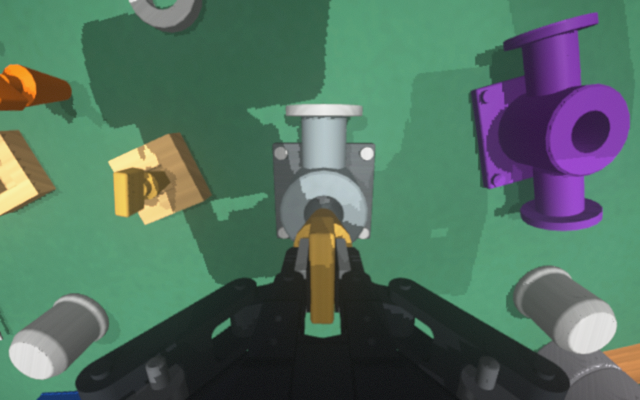

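The plug (column 322) is in line with the bore (column 323), and the bar is parallel to the pipe. I descend to just above the expected seating height.

drive_tool --deltas '[0,0,0.8,0,0.1,0,1.6,0,0.1,0,2.4,0,0.1,0,3.2,0,0.1,0,3.8,0,0.1,0,3.8,0,0.1,0,3.8,0]'

```text
t: 8.0
tcp_pos: [0.5677, 0.0869, 0.1002]
tool_rot: [0.085, 0.996, -0.001, -0.0]
force: [0.6, 0.7, -2.1]
finger_gap: 0.131
```

```bash
python3 go.py 0.5678 0.0869 0.092 80.3
```

```text
tcp [0.5677 0.0869 0.1002] yang 80.26 F [ 0.55  0.69 -2.12] gap 0.13125629273228376 q6 -1.44 zax [-3.0e-04 -2.5e-03 -1.0e+00]
delta cm [-0.01  0.    0.82] turn -0.0
```

drive_tool --deltas '[0,0,0.2,0,0,0,0.4,0,0,0,0.55,0,0,0,0.65,0,0,0,0.65,0]'

```text
t: 8.5
tcp_pos: [0.5677, 0.0869, 0.0936]
tool_rot: [0.085, 0.996, -0.001, -0.0]
force: [0.0, -0.4, -2.7]
finger_gap: 0.131
```

```bash
python3 go.py 0.5678 0.0869 0.092 80.3
```

```text
tcp [0.5677 0.0869 0.0936] yang 80.25 F [ 0.02 -0.35 -2.66] gap 0.13130336503045742 q6 -1.44 zax [-5.0e-04 -2.5e-03 -1.0e+00]
delta cm [-0.01  0.01  0.16] turn -0.0
```

drive_tool --deltas '[0,0,0.05,0,0,0,0.1,0,0,0,0.15,0,0,0,0.15,0]'

```text
t: 8.9
tcp_pos: [0.5677, 0.087, 0.0923]
tool_rot: [0.085, 0.996, -0.001, -0.0]
force: [-0.9, 1.7, 0.4]
finger_gap: 0.132
```

drive_tool --deltas '[0,0,0.03,0,0,0,0.05,0,0,0,0.05,0]'

```text
t: 9.2
tcp_pos: [0.5677, 0.087, 0.0921]
tool_rot: [0.085, 0.996, -0.001, 0.0]
force: [-0.7, -0.2, 3.9]
finger_gap: 0.131
```

drive_tool --deltas '[0,0,0.05,0,0,0,0.08,0,0,0,0.08,0]'

```text
t: 9.5
tcp_pos: [0.5677, 0.087, 0.0918]
tool_rot: [0.085, 0.996, -0.001, 0.0]
force: [-1.9, -0.3, 6.2]
finger_gap: 0.135
```

```bash
python3 go.py 0.5678 0.0869 0.092 80.3
```

```text
tcp [0.5677 0.087  0.0918] yang 80.26 F [-1.9  -0.27  6.2 ] gap 0.13466956650591638 q6 -1.44 zax [-1.0e-04 -2.4e-03 -1.0e+00]
delta cm [-0.01 -0.01 -0.02] turn -0.0
```

drive_tool --deltas '[0,0,0.06,0,0,0,0.08,0,0,0,0.1,0,0,0,0.1,0]'

```text
t: 9.9
tcp_pos: [0.5677, 0.0871, 0.0917]
tool_rot: [0.085, 0.996, -0.001, 0.0]
force: [-2.8, 0.7, 8.1]
finger_gap: 0.132
```

```bash
python3 go.py 0.5678 0.0869 0.092 80.3; python3 -c "
from h import *
print(manip.sense()['ft_torque'])"
```

```text
tcp [0.5677 0.0871 0.0917] yang 80.27 F [-2.76  0.73  8.08] gap 0.13229570622832498 q6 -1.44 zax [ 4.0e-04 -2.4e-03 -1.0e+00]
delta cm [-0.01 -0.02 -0.03] turn -0.0
[-0.05427843  0.54102741  0.02835393]
```

drive_tool --deltas '[0.02,0,0.12,0,0.02,0,0.15,0,0.02,0,0.15,0,0.02,0,0.15,0,0.02,0,0.15,0]'

```text
t: 10.4
tcp_pos: [0.5677, 0.0871, 0.0916]
tool_rot: [0.085, 0.996, -0.001, 0.001]
force: [-2.9, 1.4, 10.6]
finger_gap: 0.133
```

```bash
python3 go.py 0.5678 0.0869 0.092 80.3; python3 -c "
from h import *
print(manip.sense()['ft_torque'])"
```

```text
tcp [0.5677 0.0871 0.0916] yang 80.27 F [-2.93  1.4  10.61] gap 0.1325256062015612 q6 -1.44 zax [ 0.0013 -0.0026 -1.    ]
delta cm [-0.01 -0.02 -0.04] turn -0.0
[-0.02720369  0.59106027 -0.02946337]
```

drive_tool --deltas '[0.02,0,0.2,0,0.02,0,0.23,0,0.02,0,0.25,0,0.02,0,0.25,0,0.02,0,0.25,0]'

```text
t: 10.9
tcp_pos: [0.5678, 0.0871, 0.0914]
tool_rot: [0.085, 0.996, -0.001, 0.001]
force: [-4.2, 0.9, 15.6]
finger_gap: 0.13
```

```bash
python3 go.py 0.5678 0.0869 0.092 -9.7; python3 -c "
from h import *
print(manip.sense()['ft_torque']); snap('scene','scene6')"
```

```text
tcp [0.5678 0.0871 0.0914] yang 80.29 F [-4.21  0.93 15.59] gap 0.1296056588175893 q6 -1.44 zax [ 0.0026 -0.0029 -1.    ]
delta cm [-0.01 -0.02 -0.06] turn 90.0
[-0.0273546   0.82290137  0.04946688]
```

```bash
python3 -c "
import cv2
a=cv2.imread('pics/scene6.png')[100:280,250:440]; cv2.imwrite('pics/crop6.png',cv2.resize(a,None,fx=3.2,fy=3.2,interpolation=2))"
```

```text
(no output)
```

View pics/crop6.png

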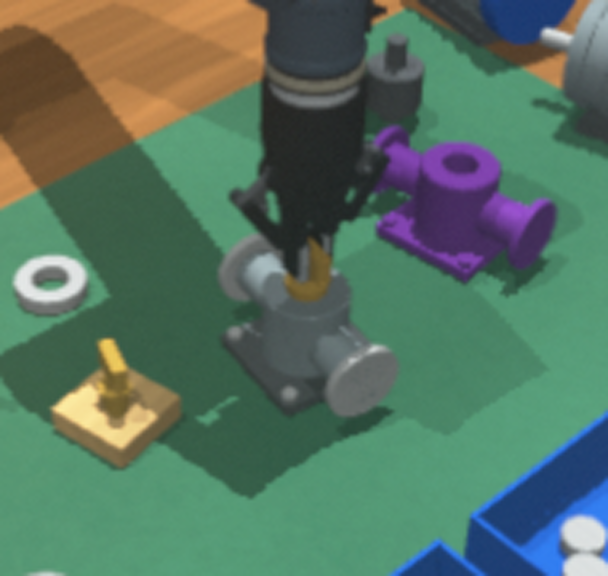

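The plug stands in the bore with the press at about 15.6 N and the bar in line with the pipe. I start turning and keep the press up.

drive_tool --deltas '[0.03,0,0.25,4,0.03,0,0.26,8,0.03,0,0.27,12,0.03,0,0.28,16,0.03,0,0.29,20]'

```text
t: 11.45
tcp_pos: [0.5677, 0.0872, 0.0907]
tool_rot: [0.256, 0.967, -0.001, 0.002]
force: [-4.5, 1.9, 15.2]
finger_gap: 0.136
```

```bash
python3 go.py 0.5678 0.0869 0.092 -9.7; python3 -c "
from h import *
print(manip.sense()['ft_torque'])"
```

```text
tcp [0.5677 0.0872 0.0907] yang 60.32 F [-4.51  1.88 15.18] gap 0.1362316360675069 q6 -1.089 zax [ 0.0039 -0.0037 -1.    ]
delta cm [-0.02 -0.03 -0.13] turn 70.0
[0.24922761 0.76807167 0.65802473]
```

drive_tool --deltas '[0.02,0,0.24,4,0.02,0,0.25,8,0.02,0,0.26,12,0.02,0,0.27,16,0.02,0,0.28,20,0.02,0,0.29,24]'

```text
t: 12.05
tcp_pos: [0.5677, 0.0873, 0.0904]
tool_rot: [0.451, 0.893, -0.001, 0.003]
force: [-5.1, 0.1, 18.5]
finger_gap: 0.131
```

```bash
python3 go.py 0.5678 0.0869 0.092 -9.7; python3 -c "
from h import *
print(manip.sense()['ft_torque'])"
```

```text
tcp [0.5677 0.0873 0.0904] yang 36.39 F [-5.06  0.08 18.47] gap 0.1306801981169592 q6 -0.67 zax [ 0.0051 -0.005  -1.    ]
delta cm [-0.03 -0.02 -0.16] turn 46.1
[0.00541282 1.01063337 0.62706158]
```

drive_tool --deltas '[0.02,0,0.26,4,0.02,0,0.26,8,0.02,0,0.26,12,0.02,0,0.265,16,0.02,0,0.265,20,0.02,0,0.27,24]'

```text
t: 12.65
tcp_pos: [0.5677, 0.0873, 0.0903]
tool_rot: [0.626, 0.78, -0.001, 0.004]
force: [-5.3, 1.1, 19.4]
finger_gap: 0.129
```

```bash
python3 go.py 0.5678 0.0869 0.092 -9.7; python3 -c "
from h import *
print(manip.sense()['ft_torque'])"
```

```text
tcp [0.5677 0.0873 0.0903] yang 12.48 F [-5.26  1.07 19.37] gap 0.12926632981274638 q6 -0.25 zax [ 0.0061 -0.0065 -1.    ]
delta cm [-0.04  0.   -0.17] turn 22.2
[0.04174861 1.03583129 0.73807796]
```

drive_tool --deltas '[0.01,0,0.255,4,0.01,0,0.255,8,0.01,0,0.255,12,0.01,0,0.255,16,0.01,0,0.255,20,0.01,0,0.255,23,0.01,0,0.255,23]'

```text
t: 13.35
tcp_pos: [0.5677, 0.0874, 0.0903]
tool_rot: [0.768, 0.64, 0.0, 0.005]
force: [-4.7, 0.4, 18.3]
finger_gap: 0.132
```

```bash
python3 go.py 0.5678 0.0869 0.092 -9.7; python3 -c "
from h import *
print(manip.sense()['ft_torque']);snap('wrist','wrist7')"
```

```text
tcp [0.5677 0.0874 0.0903] yang -10.42 F [-4.72  0.44 18.27] gap 0.13202069564910238 q6 0.151 zax [ 0.0069 -0.0073 -0.9999]
delta cm [-0.05  0.02 -0.17] turn -0.7
[0.02601262 1.12627847 0.34009724]
```

View pics/wrist7.png

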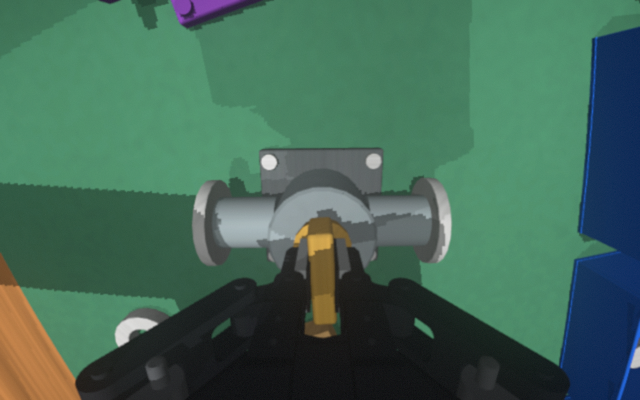

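The handle at (322,270) stands square across the pipe, whose flanges are at (210,222) and (432,222). The press was 18.3 N at the end of the turn. I ease the press without turning, then open.

drive_tool --deltas '[0,0,0.2,0,0,0,0.15,0,0,0,0.1,0,0,0,0.05,0,0,0,0,0,0,0,0,0]'

```text
t: 14.0
tcp_pos: [0.5677, 0.0874, 0.0905]
tool_rot: [0.768, 0.64, 0.0, 0.005]
force: [-1.4, 0.7, 4.6]
finger_gap: 0.132
```

```bash
python3 go.py 0.5678 0.0869 0.092 -9.7; python3 -c "
from h import *
print(manip.sense()['ft_torque'])"
```

```text
tcp [0.5677 0.0874 0.0905] yang -10.35 F [-1.45  0.68  4.56] gap 0.13216154562898272 q6 0.15 zax [ 0.0068 -0.0075 -0.9999]
delta cm [-0.04  0.02 -0.15] turn -0.7
[0.15445973 0.43997729 0.37190347]
```

drive_tool --deltas '[0,0,-0.05,0,0,0,-0.05,0,0,0,-0.05,0,0,0,-0.05,0,0,0,-0.05,0,0,0,-0.05,0]' --hand 4 --squeeze 20

```text
t: 14.6
tcp_pos: [0.5677, 0.0873, 0.0909]
tool_rot: [0.768, 0.64, 0.0, 0.005]
force: [-0.3, -0.2, -0.3]
finger_gap: 0.472
```

```bash
python3 go.py 0.5678 0.0869 0.2 -9.7
```

```text
tcp [0.5677 0.0873 0.0909] yang -10.36 F [-0.3  -0.17 -0.28] gap 0.4719369205637608 q6 0.15 zax [ 0.0068 -0.0075 -0.9999]
delta cm [ -0.11   0.1  -10.91] turn -0.7
```

drive_tool --deltas '[0,0,-1.5,0,0,0,-4,0,0,0,-7,0,0,0,-10,0,-2,0,-12,0,-5,0,-12,0,-7,0,-12,0,-7,0,-12,0,-7,0,-12,0]'

```text
t: 15.5
tcp_pos: [0.5543, 0.0194, 0.2114]
tool_rot: [0.768, 0.64, 0.0, 0.005]
force: [0.3, 0.1, 0.5]
finger_gap: 0.466
```

```bash
python3 - <<'E'
from h import *
s=snap('wrist','wrist8'); snap('scene','scene8'); X=pts(s)
P=X[(s['depth']>0)&(X[...,2]>.108)&(X[...,2]<.135)&(np.linalg.norm(X[...,:2]-[.568,.0875],axis=2)<.04)]
print(len(P),P.mean(0),np.percentile(P[:,2],[50,90]),cv2.minAreaRect((P[:,:2]*1000).astype(np.float32)))
t=P[P[:,2]>.115]; print('top',len(t),np.median(t[:,2]),cv2.minAreaRect((t[:,:2]*1000).astype(np.float32)))
m=(s['depth']>0)&(abs(X[...,2]-.075)<.004)&(np.linalg.norm(X[...,:2]-[.568,.0875],axis=2)<.037); print('face z',np.median(X[m][:,2]))
m=(s['depth']>0)&(X[...,2]>.025)&(X[...,2]<.072)&(np.linalg.norm(X[...,:2]-[.568,.0875],axis=2)<.1)
print('pipe',cv2.minAreaRect((X[m][:,:2]*1000).astype(np.float32)))
st=manip.sense(); print(st['t'],st['tcp_pos'])
a=s['frame'][:,:,::-1]; cv2.imwrite('pics/c8.png',a)
E
```

```text
899 [0.56842677 0.08852987 0.1200778 ] [0.12010778 0.12108981] ((568.3466186523438, 87.59671020507812), (49.67247009277344, 12.01650619506836), 82.56520080566406)
top 899 0.1201077787582328 ((568.3466186523438, 87.59671020507812), (49.67247009277344, 12.01650619506836), 82.56520080566406)
face z 0.07499135997480041
pipe ((568.0735473632812, 87.93402862548828), (68.67015075683594, 166.28350830078125), 78.96280670166016)
15.6 [0.55430324 0.02011314 0.211191  ]
```

View pics/wrist8.png

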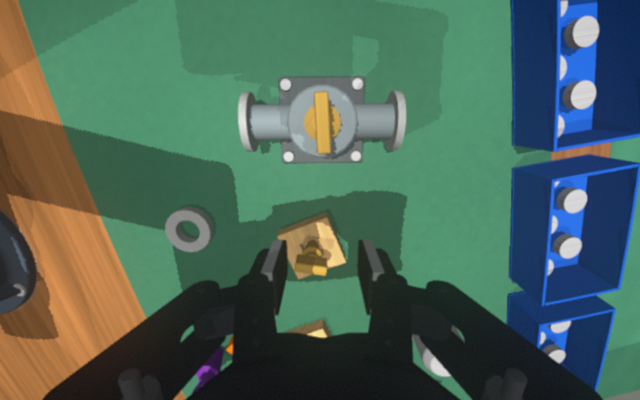

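View pics/scene8.png

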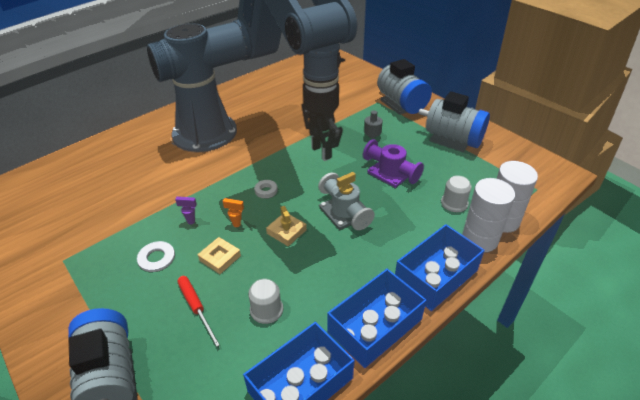

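The handle at (323,122) in the wrist view is square across the pipe, about 2–4° off. The plug is centred within 1 mm, the handle point is about 33 mm above the mouth, and the gripper is clear. I hand the job in.

```bash
python3 -c "
from station import manip
print(manip.sense()['force'],abs(manip.sense()['qd']).max()); print(manip.sign_off())"
```

```text
[-0.22148058  0.36023466  0.21737404] 0.008504024854050758
the job is handed in; nothing more can be done
None
```

I took the larger brass plug out of its block and set it in the grey stopcock in line with the pipe. I then turned it a quarter turn with the press kept at about 15–19 N to the end (18.3 N at the last reading), eased off, let go and handed the job in at about 15.6 s.

**Last checks, all inside the limits given:**

| Check | Measured | Limit |
|---|---|---|
| Distance from bore axis | under 1 mm | 5 mm |
| Handle point above the mouth | about 33 mm (about 2 mm deeper than unforced) | 36 mm |
| Handle off square | 2–4° | 11° |

- The gripper was clear of the plug, with the wrist force near zero.
- In the last pictures the other parts are where they started.

**Not confirmed:**
- **Taper force:** it can't be measured directly. That the plug is wedged tight rests on the press kept during the turn, the depth it sank and it staying put after release.
- **Bore position:** the camera estimates disagreed by 2–3 mm. I used their mean, which matched the wrist camera after correcting its bias.
- **Side force:** about 5 N of sideways force on the wrist remained while pressing. It dropped to near zero on release.

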